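Mount and clamp the speed pickup on the governor test stand

ROBOT

A 7-joint arm with a two-finger parallel gripper is mounted at the origin on the work surface. World frame = base frame: x ahead of the robot, y to its left, z up, the work surface at z = 0. Lengths are in mm, angles in rad, forces in N, time in s.
With the tool pointing down it reaches from about 400 to 850 mm from the base axis. Payload 4.4 kg.
Tool frame: the origin (TCP) lies at the very end of the fingers, on their centre line; the grasp point (between the pads) lies 19 mm behind it; y points along the fingers, z is the direction in which the jaws open and shut, and the axes are right-handed (so a half turn about y gives the same grasp; the last joint's range is limited). The gripper opens to 94 mm and grips with 3 to 60 N. Pads are 16 mm wide; open, the fingers measure 119 mm over their backs; the gripper's body (75 mm by 177 mm) begins 78 mm behind the grasp point.
Start: joints at [-1.386, 0.628, 0.038, 1.517, -0.027, 0.996, -0.02], TCP at [161.29, 629.685, 205.478] pointing down, gripper open.
Joint ranges: [-3.06, 3.06], [-0.37, 2.12], [-1.25, 1.32], [0.18, 2.47], [-1.1, 4.24], [0.23, 1.98], [-2.94, 2.94]. Speed limits (rad/s): [2.57, 2.57, 3.14, 3.14, 3.14, 3.14, 3.14].

INTERFACE

Orientations are given as a 3x3 rotation matrix whose columns are the frame's x, y, z axes.
In Python, from bench import arm gives the robot as it stands. Calls block until the motion is done:
- arm.reach(position, orientation): joint-space move of the TCP to a pose.
- arm.move_straight(position, rotation=None, speed=150): straight line of the TCP; rotation=None keeps the orientation; speed is the mean speed in mm/s.
- arm.move_joints(angles): joint-space move.
- arm.set_gripper(opening, force=None): finger opening in mm; force is the grip in N (None keeps the last); returns when the fingers have stopped.
- arm.pause(seconds).
- arm.inverse_kinematics(position, orientation): joint angles nearest the present ones, or None.
- arm.get_obs(): the state.
- arm.get_image(name): name is "scene" or "top" or "wrist"; returns the picture (420x560x3 uint8, blue, green, red); there is no depth.
- arm.camera_info(name): a dict with "K" (3x3 intrinsics, pixels), "dist" ([k1, k2, p1, p2, k3] as OpenCV has them; the pictures are not rectified), "world_to_cam" (4x4, takes a point from world to camera coordinates); the wrist camera has in their place "T_tool_cam" (4x4, takes a point from camera to tool coordinates, whose origin is the TCP and whose axes are the tool frame's). Camera axes: x right, y down, z forward; pixel columns grow to the right and rows downward; lengths in mm; the calibration is good to about 2 mm. A picture is of the moment at which its call begins: read the wrist's pose just before it. camera_info takes no time and is no camera call.
A pose or a line that the arm cannot do raises arm.MotionError and nothing moves.
- arm.hand_in(): hands the job in, once; it reports no verdict.
The state is a dict: "time": time; "joint_pos": joint angles; "joint_velocities": joint speeds; "effort": joint torques, N m; "tool_pos": TCP position; "orientation": TCP orientation; "force": force on the tool from outside, world axes, zero at the start; "moment": the same for the moment, N m; "gripper_width": finger opening in mm.
Only numpy, scipy, OpenCV 4.12 (cv2) and the standard library are available. Lean on these libraries where they do the work, as an engineer would, in place of code of your own. Each camera call takes 0.05 s, during which the arm holds its last target.

TASK

Get the green speed-pickup carriage onto the test stand's dovetail way: line it up in front of the way's open end, slide it on until it is fully home against the steel stop plate in front of the governor, then tighten its side clamp by swinging the red-tipped arm of its clamp knob over and all the way down to its stop, so that the arm is level. Leave the carriage clamped there and do not disturb the other parts on the bench and shelf.

Things in the scene. Friction and masses are not known exactly. Their poses are not given: they have to be found in the camera images.
- bed: fixed test stand. Flat bed 200 mm wide (x, -100 to 100), y from -200 to +250 mm, top face 20 mm over the bench; origin on the bench surface. Axes: y runs along the dovetail way, +y towards its open end. Bare, level loading end from y = +45 to +250 mm. Blue governor with grooved sheave at y = -190 to -440 mm, up to 235 mm high, behind the stop plate
- way_end (a point): middle of the open end of the steel dovetail way, on the bed top; axes as the stand's. Way 24 mm high, 36 mm wide at its root, 64 mm at its top, running to -y from here; the first 25 mm are a nose tapering 8 mm narrower on each side towards this end. Full section ends at the stop plate, 175 mm from here
- home (a point): point on the bed top where the carriage's origin lies when fully home; axes as the stand's. The face of the stop plate (104 mm wide, 46 mm high above the bed) is 60 mm from here towards -y
- carriage: loose green carriage, 0.7 to 1 kg: block 110 mm wide (x), 120 mm long (y), 52 mm high, dovetail groove along y underneath, 39 mm wide at the mouth, 25.5 mm deep, 1.5 mm clear of the way each side. Origin: centre of underside, which slides on the bed. Its -y end goes on first. It starts on the loading end, off line by up to 20 mm and turned by up to 0.2 rad
- sensor_tip (a point): orange tip of the carriage's 18 mm brass sensor barrel, 42 mm beyond its -y end, 65 mm above its underside (it passes over the stop plate). Behind it a light grey box on the carriage's top, to 78 mm above the underside, carriage x -31 to +51, y -34 to +54 mm
- clamp_knob (a joint): turn of the clamp knob on the carriage's -x side: 0 loose, 1.22 rad tight at its stop; starts at 0 to 0.15. The arm points to carriage -y, up by 70 degrees (1.22 rad) at 0 and level at 1.22: it tightens as the arm goes over and down, clockwise seen from the knob's side. Stiff, 0.14 N m, 0.25 as the jaw bites the way (some 6 N at the ball); stays where it is left
- knob_hub (a point): on the knob's level axis (along carriage x), at the carriage's -x side face, 20 mm above its underside at mid-length. From here a black hub 34 mm across reaches 30 mm out; the steel arm, 10 mm thick, swings in a plane 40 mm out from the side face. The side face is free beyond 20 mm either side of this point, but keep off the arm: once tight, the jaw sticks out too far to go onto the way
- knob_end (a point): centre of the red ball, 15 mm across, at the end of the knob's arm, 50 mm from the knob's axis
- oak_box: bystander: shut oak parts box with a brass hook-and-eye latch, 106 x 156 x 75 mm, on the low pine shelf left of the stand (top 45 mm over the bench, world x 0.33 to 0.75, y 0.39 to 0.57 m); origin under its centre
- trip_lever: bystander: rusty iron tripping lever, 180 mm long along its y, lying on the pine shelf; origin under its middle
- sheave_liner: bystander: white nylon sheave liner, ring 132 mm across, 16 mm high, on the pine shelf; origin under its centre
- collar_a: bystander: bright steel shaft collar, 66 mm across, 24 mm high, on the bench; origin under its centre
- collar_b: bystander: the same collar again
- wrench: bystander: steel wrench, 190 mm long, on the bench; origin under its middle
There are look-alikes about, which are no part of the job. Of the things that look like the carriage, the smaller one is meant.

How it is judged:
By the outcome, as a careful person would: the job done as asked, in the order asked, and still so for the second after the job is handed in, with the robot touching nothing.
It also fails if it takes over 72 s, if anything falls off the work surface, if the arm or the gripper's body presses on something with over 40 N, if the wrist force passes 120 N, or if a joint passes its speed limit or range.

## Working session

There is one attempt and no reset: what is moved stays moved. The work goes in short steps, each a Python script; the robot and the scene stay as the last script left them, time stands still between calls to the robot, and variables do not carry over. Pictures are saved under pics/ and viewed, and the job is handed in when it is done.

```bash
ls; mkdir -p pics; python3 - <<'E'
from bench import arm
import cv2,numpy as np
np.set_printoptions(precision=3,suppress=True)
for n in ["scene","top","wrist"]:
    cv2.imwrite(f"pics/{n}0.png",arm.get_image(n))
    print(n,arm.camera_info(n))
print(arm.get_obs())
E
```

```text
pics
scene {'K': array([[427.778,   0.   , 279.085],
       [  0.   , 427.778, 211.565],
       [  0.   ,   0.   ,   1.   ]]), 'dist': array([0.018, 0.   , 0.   , 0.   , 0.   ]), 'world_to_cam': array([[  -0.339,    0.941,    0.02 ,   77.729],
       [   0.572,    0.223,   -0.789, -215.776],
       [  -0.747,   -0.256,   -0.614, 1454.412],
       [   0.   ,    0.   ,    0.   ,    1.   ]])}
top {'K': array([[501.364,   0.   , 285.49 ],
       [  0.   , 501.364, 215.837],
       [  0.   ,   0.   ,   1.   ]]), 'dist': array([0.063, 0.   , 0.   , 0.   , 0.   ]), 'world_to_cam': array([[   0.132,   -0.991,    0.004,   19.732],
       [  -0.971,   -0.13 ,   -0.2  ,  488.014],
       [   0.199,    0.022,   -0.98 , 1286.41 ],
       [   0.   ,    0.   ,    0.   ,    1.   ]])}
wrist {'K': array([[371.256,   0.   , 283.541],
       [  0.   , 371.256, 206.961],
       [  0.   ,   0.   ,   1.   ]]), 'dist': array([-0.095,  0.   ,  0.   ,  0.   ,  0.   ]), 'T_tool_cam': array([[  -0.001,    0.961,    0.278,  -80.816],
       [   0.002,   -0.278,    0.961, -178.095],
       [   1.   ,    0.002,   -0.001,    0.389],
       [   0.   ,    0.   ,    0.   ,    1.   ]])}
{'time': 0.15, 'joint_pos': array([-1.386,  0.629,  0.038,  1.518, -0.027,  0.996, -0.02 ]), 'joint_velocities': array([ 0.   , -0.001,  0.   , -0.003,  0.001, -0.001,  0.001]), 'effort': array([  0.002, -55.009,   1.145, -18.682,  -0.052,   0.021,   0.   ]), 'tool_pos': array([161.178, 629.192, 204.803]), 'orientation': array([[ 0.969, -0.   ,  0.248],
       [-0.248, -0.001,  0.969],
       [ 0.   , -1.   , -0.001]]), 'force': array([ 0.242, -0.564, -0.417]), 'moment': array([ 0.013, -0.009, -0.004]), 'gripper_width': 94.08846168532645}
```

View pics/scene0.png

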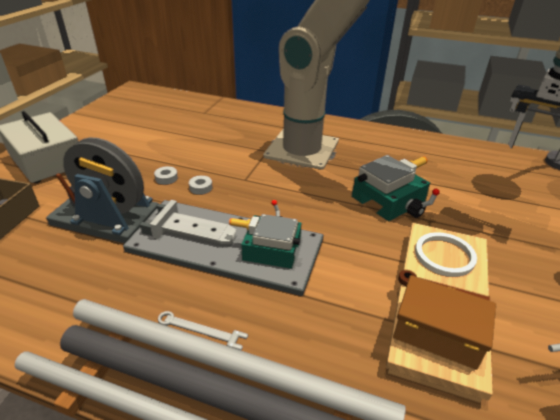

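View pics/top0.png

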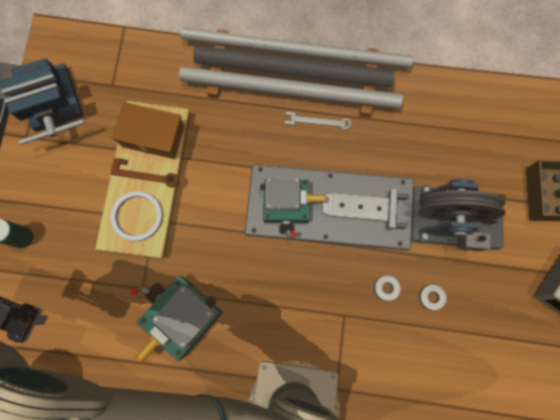

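View pics/wrist0.png

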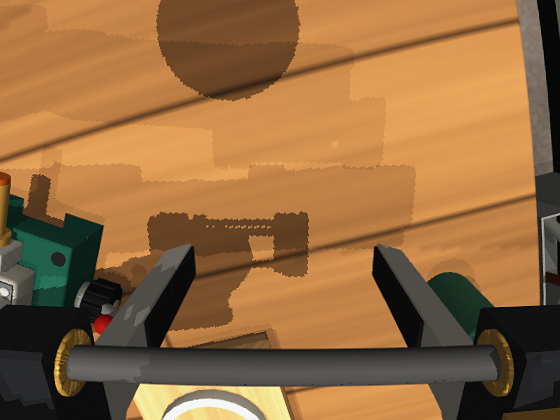

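```bash
python3 - <<'E'
import cv2,numpy as np
t=cv2.imread("pics/top0.png"); s=cv2.imread("pics/scene0.png")
cv2.imwrite("pics/topc.png",cv2.resize(t[155:260,235:425],None,fx=4.2,fy=4.2,interpolation=cv2.INTER_CUBIC))
a=cv2.resize(s[190:290,120:330],None,fx=3.7,fy=3.7,interpolation=cv2.INTER_CUBIC)
cv2.imwrite("pics/scenec.png",a)
E
```

```text
(no output)
```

View pics/topc.png

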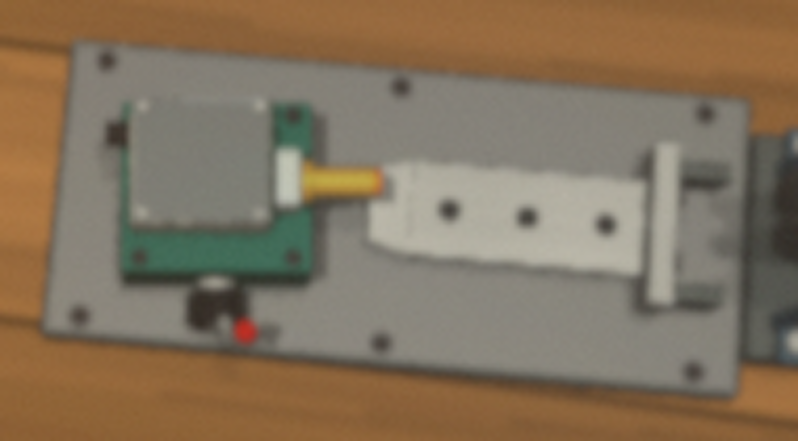

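View pics/scenec.png

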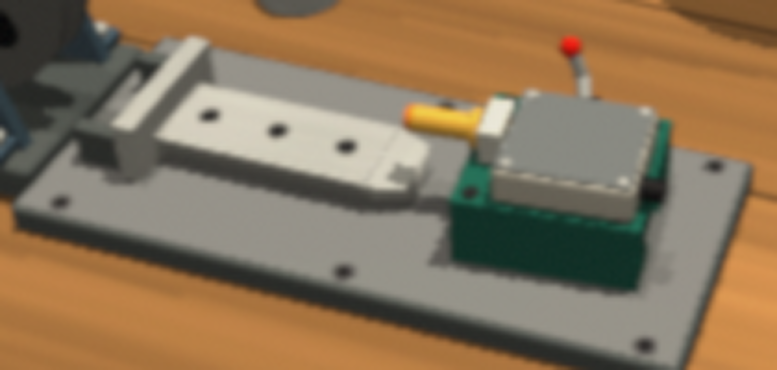

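```bash
cat > h.py <<'E'
from bench import arm
import cv2,numpy as np
from scipy.optimize import least_squares
np.set_printoptions(precision=3,suppress=True)
def cam(name,obs=None):
    c=arm.camera_info(name)
    if name=="wrist":
        T=np.eye(4);T[:3,:3]=obs["orientation"];T[:3,3]=obs["tool_pos"]
        W=np.linalg.inv(T@c["T_tool_cam"])
    else: W=c["world_to_cam"]
    return c["K"],np.array(c["dist"]),W
def proj(C,P):
    K,d,W=C
    r,_=cv2.Rodrigues(W[:3,:3])
    return cv2.projectPoints(np.asarray(P,float).reshape(-1,1,3),r,W[:3,3],K,d)[0].reshape(-1,2)
def place(p,pts):  # p=x,y,yaw
    c,s=np.cos(p[2]),np.sin(p[2]); pts=np.asarray(pts,float)
    return np.c_[p[0]+c*pts[:,0]-s*pts[:,1],p[1]+s*pts[:,0]+c*pts[:,1],pts[:,2]]
def fit(obs,p0):  # obs: list of (C, pts(local xy, world z), px)
    f=lambda p:np.concatenate([(proj(C,place(p,P))-np.array(q)).ravel() for C,P,q in obs])
    r=least_squares(f,p0,loss="soft_l1"); return r.x,r.fun.reshape(-1,2)
def Rdown(a): # jaw axis z at yaw a from world x ; y down
    z=np.array([np.cos(a),np.sin(a),0]);y=np.array([0,0,-1.]);return np.c_[np.cross(y,z),y,z]
E
python3 - <<'E'
from h import *
C=cam("top")
f=lambda q:(np.array(q)+.5)/4.2-.5+[235,155]
B=fit([(C,[[100,250,20],[100,-200,20],[-100,-200,20],[-100,250,20]],f([[75,42],[748,100],[737,393],[42,330]]))],[550,0,0])
print(B)
c=fit([(C,[[51,54,98],[51,-34,98],[-31,-34,98],[-31,54,98],[55,-60,72],[-55,-60,72],[-55,60,72]],f([[133,98],[270,97],[270,224],[132,227],[312,105],[312,275],[123,278]]))],[550,150,0])
print(c)
print("rel", np.array([[np.cos(B[0][2]),np.sin(B[0][2])],[-np.sin(B[0][2]),np.cos(B[0][2])]])@(c[0]-B[0])[:2],c[0][2]-B[0][2])
E
```

```text
(array([532.824, -55.695,   0.041]), array([[-0.926, -1.39 ],
       [ 1.081, -0.92 ],
       [ 0.659,  1.035],
       [-0.795,  0.753]]))
(array([520.528,  87.382,   0.136]), array([[-0.689,  0.131],
       [ 0.492,  0.29 ],
       [ 0.782,  0.818],
       [-0.579,  0.196],
       [-0.043, -0.414],
       [ 0.497, -0.254],
       [-0.426, -0.84 ]]))
rel [ -6.351 143.463] 0.09488910241193169
```

```bash
python3 - <<'E'
from h import *
p=[520.5,87.4,0.136]
g=place(p,[[10,10,0]])[0]
for a in (p[2],p[2]+np.pi):
    for z in (80,270,230): print(a,z,arm.inverse_kinematics([g[0],g[1],z],Rdown(a)))
arm.reach([g[0],g[1],250],Rdown(p[2]))
o=arm.get_obs();print(o["time"],o["tool_pos"],o["orientation"],o["joint_pos"])
cv2.imwrite("pics/wrist1.png",arm.get_image("wrist"))
E
```

```text
0.136 80 [-0.427  0.67   0.291  1.949 -0.337  0.57   0.227]
0.136 270 [-0.569  0.43   0.487  1.754 -0.232  1.014  0.14 ]
0.136 230 [-0.541  0.471  0.45   1.809 -0.251  0.919  0.156]
3.2775926535897932 80 [ 0.066  0.688 -0.463  1.934  0.499  0.634  2.562]
3.2775926535897932 270 [-0.013  0.41  -0.321  1.738  0.148  1.017  2.89 ]
3.2775926535897932 230 [ 0.019  0.459 -0.373  1.793  0.203  0.928  2.837]
2.4583 [528.896 100.076 249.775] [[ 0.138 -0.     0.99 ]
 [-0.99   0.     0.138]
 [-0.001 -1.    -0.   ]] [-0.556  0.45   0.467  1.782 -0.241  0.966  0.147]
```

View pics/wrist1.png

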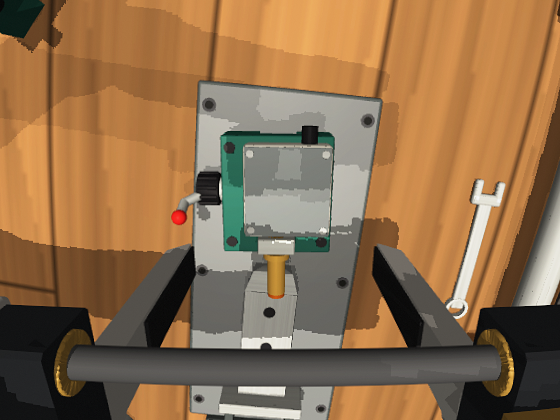

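```bash
python3 - <<'E'
import cv2
t=cv2.imread("pics/wrist1.png")
cv2.imwrite("pics/w1a.png",cv2.resize(t[70:270,160:400],None,fx=3,fy=3,interpolation=cv2.INTER_CUBIC))
cv2.imwrite("pics/w1b.png",cv2.resize(t[240:420,180:360],None,fx=3.3,fy=3.3,interpolation=cv2.INTER_CUBIC))
E
```

```text
(no output)
```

View pics/w1a.png

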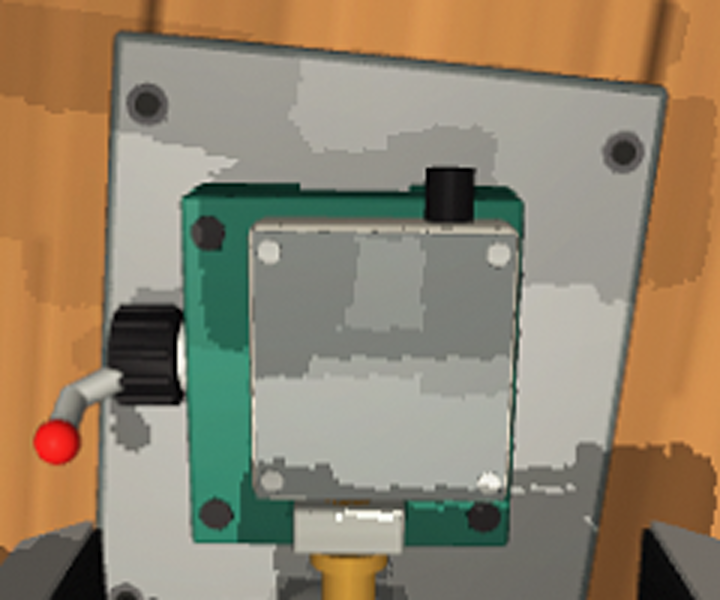

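View pics/w1b.png

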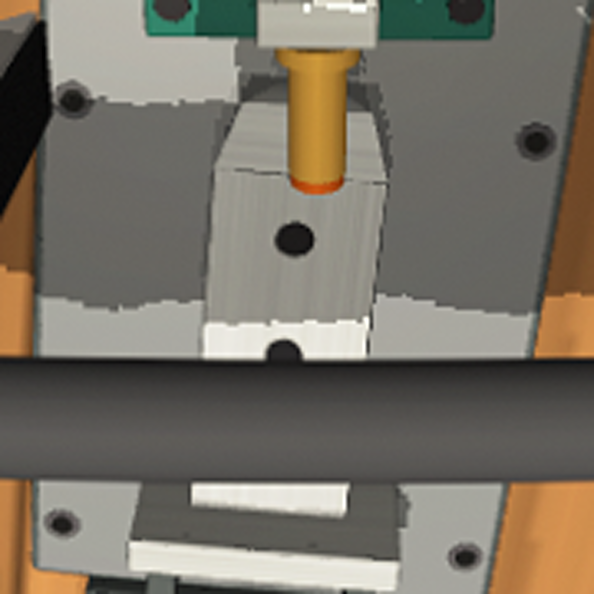

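```bash
cat > fit1.py <<'E'
from h import *
E
python3 - <<'E'
from h import *
o=arm.get_obs(); C=cam("wrist",o)
fa=lambda q:(np.array(q,float)+.5)/3-.5+[160,70]
fb=lambda q:(np.array(q,float)+.5)/3.3-.5+[180,240]
bl=[[-100,250,20],[100,250,20],[-100,-200,20],[-32,20,44],[32,20,44],[-24,45,44],[24,45,44],[-52,-130,66],[52,-130,66]]
bp=np.r_[fa([[119,34],[664,88]]),fb([[36,567],[215,168],[385,182],[245,101],[376,110],[130,543],[398,563]])]
B,r=fit([(C,bl,bp)],[533,-56,.04]); print(B);print(r)
cl=[[-31,54,98],[51,54,98],[-31,-34,98],[51,-34,98],[-55,60,72],[55,60,72],[-55,-60,72],[55,-60,72]]
cp=fa([[251,228],[518,236],[257,497],[507,500],[184,197],[522,203],[195,543],[507,545]])
c,r=fit([(C,cl,cp)],[520,87,.13]); print(c);print(r)
R=np.array([[np.cos(B[2]),np.sin(B[2])],[-np.sin(B[2]),np.cos(B[2])]])
print("rel",R@(c-B)[:2],c[2]-B[2])
# ball
th=np.linspace(0,.3,4)
for t in th: print(t,proj(C,place(c,[[-95,-50*np.cos(1.22-t),40+50*np.sin(1.22-t)]])),fa([57,442]))
E
```

```text
[534.589 -54.986   0.041]
[[-1.851 -2.75 ]
 [ 3.676 -1.42 ]
 [-1.664  1.357]
 [-0.849  0.072]
 [ 2.506  0.744]
 [-1.512  1.595]
 [ 0.712  2.676]
 [-0.225 -0.831]
 [ 1.565 -0.04 ]]
[524.212  87.794   0.125]
[[-1.271 -1.093]
 [ 2.244 -2.405]
 [-1.772  2.427]
 [ 1.16   2.581]
 [-1.215 -0.502]
 [ 1.796 -0.918]
 [-1.114  1.202]
 [ 0.768  1.999]]
rel [ -4.544 143.084] 0.08459446054140844
0.0 [[178.797 216.379]] [178.667 217.   ]
0.09999999999999999 [[179.641 220.254]] [178.667 217.   ]
0.19999999999999998 [[180.579 223.707]] [178.667 217.   ]
0.3 [[181.596 226.706]] [178.667 217.   ]
```

```bash
python3 - <<'E'
from h import *
o=arm.get_obs(); C=cam("wrist",o); T=cam("top")
fa=lambda q:(np.array(q,float)+.5)/3-.5+[160,70]
fb=lambda q:(np.array(q,float)+.5)/3.3-.5+[180,240]
ft=lambda q:(np.array(q)+.5)/4.2-.5+[235,155]
bl=np.array([[-100,250,20],[100,250,20],[-100,-200,20],[-32,20,44],[32,20,44],[-24,45,44],[24,45,44],[-52,-130,66],[52,-130,66]],float)
bp=np.r_[fa([[119,34],[664,88]]),fb([[36,567],[215,168],[385,182],[245,101],[376,110],[130,543],[398,563]])]
cl=np.array([[-31,54,98],[51,54,98],[-31,-34,98],[51,-34,98],[-55,60,72],[55,60,72],[-55,-60,72],[55,-60,72]],float)
cp=fa([[251,228],[518,236],[257,497],[507,500],[184,197],[522,203],[195,543],[507,545]])
btl=np.array([[100,250,20],[100,-200,20],[-100,-200,20],[-100,250,20]],float);btp=ft([[75,42],[748,100],[737,393],[42,330]])
def go(sets,p0):
    f=lambda p:np.concatenate([(proj(X,place(p,P)+[0,0,p[3]])-q).ravel()*w for X,P,q,w in sets])
    r=least_squares(f,p0,loss="soft_l1");return r.x,r.fun.reshape(-1,2)
for S in ([(C,bl,bp,1)],[(T,btl,btp,1)],[(C,bl,bp,1),(T,btl,btp,2)]):
    x,r=go(S,[533,-56,.04,0]);print(x);print(r.round(1).tolist())
x,r=go([(C,cl,cp,1)],[520,87,.13,0]);print(x);print(r.round(1).tolist())
E
```

```text
[534.419 -57.219   0.043  -5.18 ]
[[-1.7, -0.2], [1.4, 0.4], [-0.7, -0.1], [-0.8, -0.4], [1.9, 0.1], [-1.6, 1.4], [0.1, 2.3], [0.4, -2.5], [1.2, -1.9]]
[536.719 -56.906   0.043 -17.962]
[[0.1, -0.6], [-0.1, -0.5], [-0.4, 0.5], [0.4, 0.6]]
[534.393 -57.089   0.042  -5.811]
[[-1.3, -0.4], [1.4, 0.4], [-0.7, -0.6], [-0.7, -0.8], [1.9, -0.2], [-1.5, 1.0], [0.1, 2.0], [0.4, -3.0], [1.1, -2.4], [-0.5, -2.3], [2.1, -1.8], [1.4, 1.5], [-0.0, 1.4]]
[524.401  85.755   0.128 -10.351]
[[-0.2, -0.1], [0.4, -1.7], [-0.6, 0.7], [-0.2, 0.6], [0.4, 0.8], [0.1, 0.0], [0.5, -0.7], [-0.4, -0.2]]
```

```bash
python3 - <<'E'
from h import *
S=cam("scene")
fs=lambda q:(np.array(q,float)+.5)/3.7-.5+[120,190]
def go(sets,p0):
    f=lambda p:np.concatenate([(proj(X,place(p,P)+[0,0,p[3]])-q).ravel()*w for X,P,q,w in sets])
    r=least_squares(f,p0,loss="soft_l1");return r.x,r.fun.reshape(-1,2)
x,r=go([(S,[[51,-34,98],[-31,-34,98],[-31,54,98],[51,54,98]],fs([[495,180],[530,91],[658,108],[637,192]]),1)],[520,87,.13,0]);print(x);print(r.round(1).tolist())
x,r=go([(S,[[-100,250,20],[100,250,20],[100,-200,20],[-24,45,44],[24,45,44],[52,-130,66],[-52,-130,66]],fs([[750,165],[680,370],[15,212],[428,142],[382,186],[158,139],[210,44]]),1)],[533,-56,.04,0]);print(x);print(r.round(1).tolist())
E
```

```text
[506.953  83.109   0.155 -18.617]
[[0.3, -2.0], [-1.1, 0.2], [0.2, 0.5], [0.2, 0.3]]
[523.805 -61.883   0.054 -15.338]
[[-0.3, -0.8], [-0.6, 0.0], [-0.1, 0.1], [0.8, 0.4], [6.0, 0.7], [-5.8, -1.0], [0.4, 0.4]]
```

```bash
python3 - <<'E'
from h import *
p=[524.4,86,0.127]
g=place(p,[[10,10,0]])[0]
arm.move_straight([g[0],g[1],112],Rdown(p[2]),speed=150)
o=arm.get_obs();print(o["time"],o["tool_pos"],o["force"])
cv2.imwrite("pics/wrist2.png",arm.get_image("wrist"))
C=cam("wrist",o);print(proj(C,place(p,[[-31,54,98],[51,54,98],[-31,-34,98],[51,-34,98],[-31,54,90],[51,54,90],[-31,-34,90],[51,-34,90]])))
E
```

```text
3.575 [533.703  97.255 112.706] [ 0.14  -0.326 -0.003]
[[204.361 172.883]
 [359.268 173.033]
 [213.502 317.753]
 [350.169 317.868]
 [207.328 170.109]
 [356.405 170.254]
 [215.761 310.563]
 [347.996 310.673]]
```

View pics/wrist2.png

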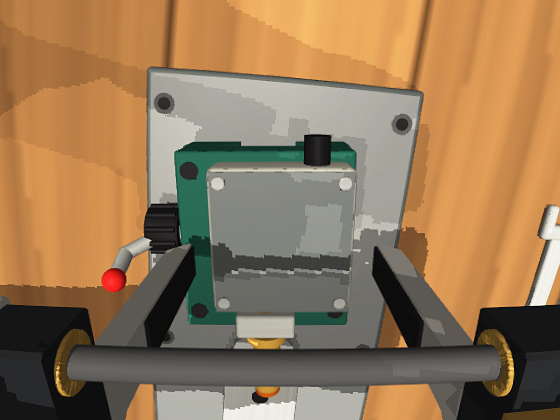

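```bash
python3 - <<'E'
from h import *
o=arm.get_obs();q=o["tool_pos"].copy()
p=[524.4,86,0.127]; g=place(p,[[10,10,0]])[0]
g[0]-=0.5
for z in (84,78,74,71,68,65):
    arm.move_straight([g[0],g[1],z],speed=80 if z>80 else 30)
    o=arm.get_obs();print(z,o["tool_pos"],o["force"],o["time"])
    if abs(o["force"][2])>3: break
E
```

```text
84 [532.521  97.111  83.911] [-0.314 -0.431  0.135] 4.125
78 [532.534  97.18   77.961] [0.307 0.242 0.351] 4.475
74 [532.375  97.152  73.821] [ 0.514 -0.639 -0.823] 4.7583
71 [533.013  97.23   72.21 ] [-2.305  0.206 11.809] 5.0083
```

```bash
python3 - <<'E'
from h import *
o=arm.get_obs();q=o["tool_pos"].copy()
arm.move_straight([532.5,97.2,75],speed=40)
w=arm.set_gripper(70,25)
o=arm.get_obs();print(w,o["gripper_width"],o["tool_pos"],o["force"],o["moment"],o["time"],o["orientation"])
cv2.imwrite("pics/wrist3.png",arm.get_image("wrist"))
cv2.imwrite("pics/top3.png",arm.get_image("top"))
E
```

```text
False 81.53647396100982 [532.428  97.187  74.71 ] [ 0.534  0.132 -1.708] [-0.038 -0.08  -0.061] 5.6083 [[ 0.127 -0.     0.992]
 [-0.992 -0.     0.127]
 [ 0.    -1.    -0.   ]]
```

View pics/wrist3.png

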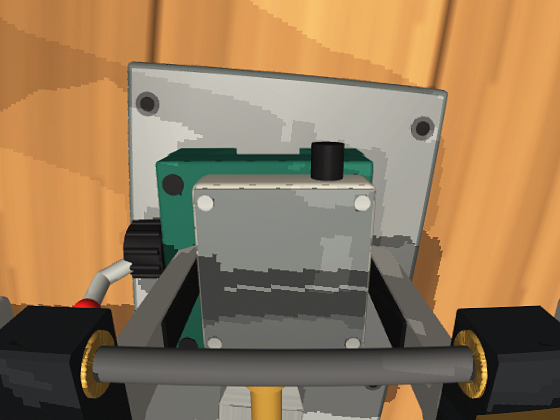

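```bash
python3 - <<'E'
from h import *
B=[534.4,-57,.042]
t=place(B,[[10,155,0]])[0]
arm.move_straight([t[0],t[1],75],Rdown(B[2]),speed=50)
o=arm.get_obs();print(o["gripper_width"],o["tool_pos"],o["force"],o["moment"],o["time"])
cv2.imwrite("pics/wrist4.png",arm.get_image("wrist"))
i=arm.get_image("top");cv2.imwrite("pics/top4.png",cv2.resize(i[130:280,230:430],None,fx=4,fy=4,interpolation=cv2.INTER_CUBIC))
i=arm.get_image("scene");cv2.imwrite("pics/scene4.png",cv2.resize(i[150:300,120:330],None,fx=3.7,fy=3.7,interpolation=cv2.INTER_CUBIC))
E
```

```text
81.98445923203316 [537.683  98.715  74.707] [ 0.019  1.423 -2.823] [ 0.306 -0.073 -0.132] 5.9667
```

View pics/wrist4.png

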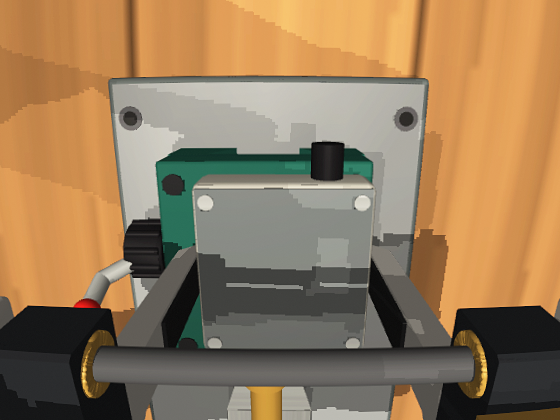

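View pics/top4.png

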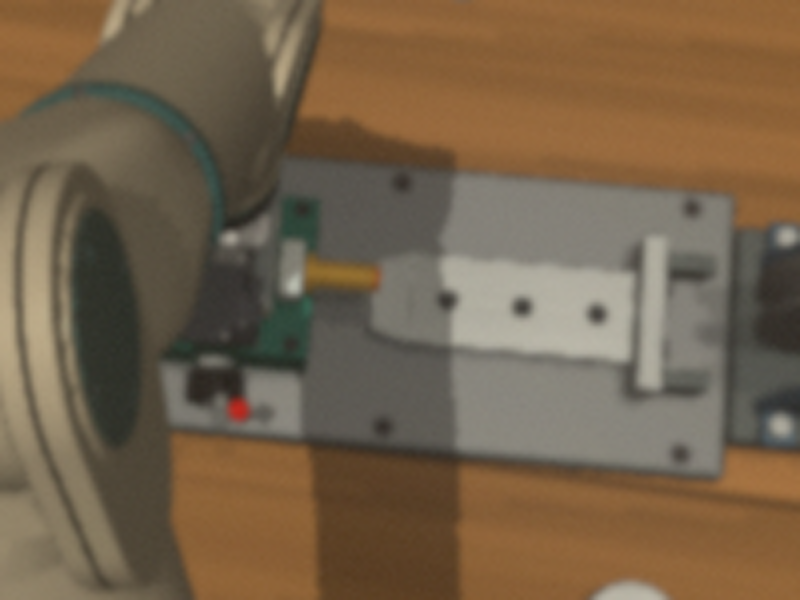

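View pics/scene4.png

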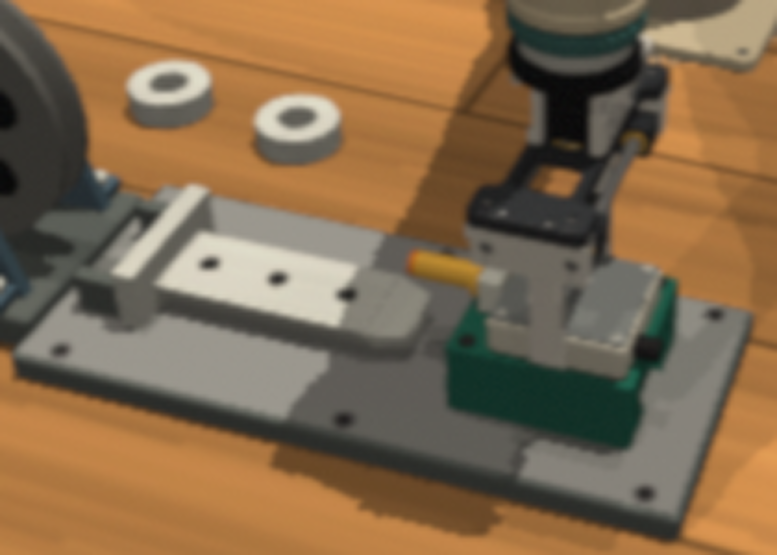

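```bash
cat > slide.py <<'E'
from h import *
import sys
B=[534.4,-57,.042]
ys=[float(a) for a in sys.argv[2:]]; dx=float(sys.argv[1])
for y in ys:
    t=place(B,[[10+dx,y+10,0]])[0]
    arm.move_straight([t[0],t[1],75],Rdown(B[2]),speed=40)
    o=arm.get_obs();print(y,o["tool_pos"]-[t[0],t[1],75],o["force"],o["moment"],round(o["time"],2),round(o["gripper_width"],1))
    if np.abs(o["force"]).max()>20: print("STOP");break
E
python3 slide.py 0 125 105 95 85 75 65 55
```

```text
125.0 [-0.247 -0.326 -0.197] [ 0.31   0.803 -7.962] [-0.055 -0.035  0.011] 6.77 81.8
105.0 [-0.014  0.007  0.009] [-0.225  0.952 -7.945] [ 0.04  -0.028 -0.018] 7.42 81.8
95.0 [ 0.003 -0.518  0.013] [ 0.134  0.755 -6.742] [ 0.027 -0.071 -0.012] 7.82 81.8
85.0 [-0.01  -0.503  0.019] [-0.558  0.548 -7.977] [ 0.001 -0.05   0.003] 8.22 82.1
75.0 [-0.006 -0.524  0.031] [ 0.403  0.772 -7.143] [ 0.013 -0.099 -0.01 ] 8.62 81.9
65.0 [-0.016 -0.529  0.02 ] [-0.395  0.303 -6.811] [ 0.012 -0.041 -0.073] 9.02 82.3
55.0 [-0.009 -0.53   0.018] [-0.184  0.26  -6.337] [ 0.022 -0.063 -0.017] 9.42 81.9
```

```bash
python3 slide.py 0 35 10 -15 -40 -58; python3 - <<'E'
from h import *
cv2.imwrite("pics/wrist5.png",arm.get_image("wrist"))
i=arm.get_image("scene");cv2.imwrite("pics/scene5.png",cv2.resize(i[150:300,120:330],None,fx=3.7,fy=3.7,interpolation=cv2.INTER_CUBIC))
E
```

```text
35.0 [-0.046  0.028 -0.006] [-0.695  0.047 -8.053] [ 0.075 -0.087  0.02 ] 10.07 81.9
10.0 [-0.041  0.226 -0.029] [ 0.295 -0.787 -6.844] [-0.056  0.021  0.008] 10.84 81.5
-15.0 [-0.099  0.261 -0.065] [-0.821  0.779 -7.019] [ 0.009 -0.086  0.044] 11.62 81.6
-40.0 [-0.069  0.254 -0.062] [ 0.177 -0.631 -7.303] [-0.003 -0.031  0.053] 12.39 81.9
-58.0 [-0.134 -0.122 -0.061] [-0.184 -0.861 -7.223] [-0.002 -0.077  0.004] 12.99 81.8
```

View pics/scene5.png

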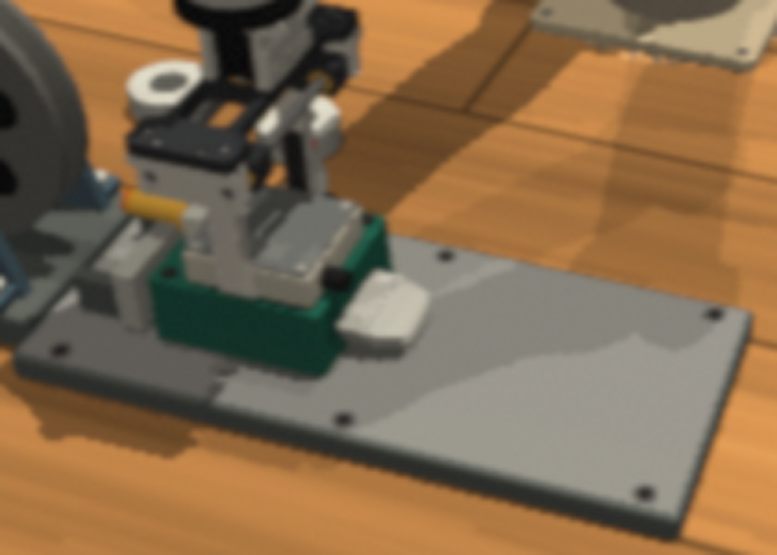

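```bash
sed -i 's/max()>20/max()>14/' slide.py; python3 slide.py 0 -64 -67 -69 -71 -73 -75 -77 -79
```

```text
-64.0 [ 0.011 -0.683  0.056] [-0.05   0.409 -6.029] [-0.037 -0.083 -0.025] 13.39 81.8
-67.0 [-0.007 -0.413 -0.006] [ 0.164 -0.541 -6.961] [ 0.011 -0.074 -0.035] 13.64 81.6
-69.0 [ 0.002 -0.2   -0.011] [ 0.57   0.021 -7.406] [-0.042 -0.058  0.039] 13.89 81.7
-71.0 [-0.009  0.14  -0.027] [ 0.495  0.516 -7.209] [ 0.165 -0.07  -0.04 ] 14.14 81.8
-73.0 [-0.084  2.084  0.026] [ 0.421  5.467 -5.461] [ 1.167  0.109 -0.261] 14.39 81.8
-75.0 [-0.142  3.983  0.084] [-0.58   8.223 -3.519] [ 1.944  0.087 -0.413] 14.64 81.8
-77.0 [-0.201  5.913  0.169] [-1.801 12.427 -0.613] [ 2.691  0.106 -0.62 ] 14.89 81.9
-79.0 [-0.276  7.85   0.188] [-1.139 16.09   2.023] [ 3.425 -0.03  -0.595] 15.14 82.1
STOP
```

```bash
python3 - <<'E'
from h import *
B=[534.4,-57,.042]
t=place(B,[[10,-72.5+10,0]])[0]
arm.move_straight([t[0],t[1],74.6],speed=40)
o=arm.get_obs();print(o["tool_pos"],o["force"],o["moment"])
arm.set_gripper(94)
o=arm.get_obs();print(o["tool_pos"],o["force"],o["moment"],o["gripper_width"],o["time"])
arm.move_straight([t[0],t[1],135],speed=150)
cv2.imwrite("pics/wrist6.png",arm.get_image("wrist"))
arm.set_gripper(0)
t=place(B,[[-10,-70+60+8+14,0]])[0]
arm.move_straight([t[0],t[1],135],speed=150)
arm.move_straight([t[0],t[1],54],speed=150)
o=arm.get_obs();print(o["tool_pos"],o["force"],o["gripper_width"],o["time"])
f0=o["force"][1]
for d in (10,4,2,0,-2,-4,-6,-8):
    t=place(B,[[-10,-70+60+8+d,0]])[0]
    arm.move_straight([t[0],t[1],54],speed=30)
    o=arm.get_obs();print(d,o["tool_pos"]-[t[0],t[1],54],o["force"],o["time"])
    if o["force"][1]>14: break
E
```

```text
[ 547.191 -117.515   74.787] [-0.102  6.676 -3.009] [ 1.354  0.079 -0.142]
[ 547.301 -119.928   74.928] [-0.038  0.068 -0.302] [-0.02   0.043 -0.004] 93.80390410439225 15.8833
[524.388 -46.23   54.361] [ 0.875 -1.194 -0.535] 0.3439662977505371 19.2583
10 [ 0.594 -0.415  0.788] [ 0.421 -0.685 -0.563] 19.5417
4 [ 0.043 -0.275  0.075] [ 0.196 -0.362 -0.712] 19.8917
2 [-0.118  0.987 -0.052] [0.145 3.328 0.691] 20.1417
0 [-0.206  2.996 -0.039] [-0.054  7.963  2.651] 20.3917
-2 [-0.35   4.987 -0.033] [ 0.23  11.331  3.713] 20.6417
-4 [-0.435  6.941  0.008] [-0.068 14.554  4.336] 20.8917
```

View pics/wrist6.png

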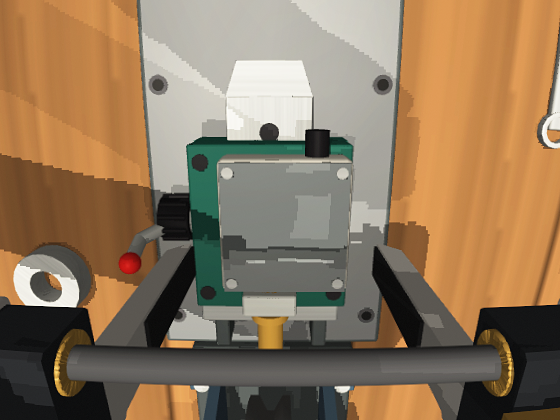

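```bash
python3 - <<'E'
from h import *
B=[534.4,-57,.042]
t=place(B,[[-10,14,0]])[0]
arm.move_straight([t[0],t[1],54],speed=80)
arm.move_straight([t[0],t[1],140],speed=200)
t=place(B,[[-95,-30,0]])[0]
arm.move_straight([t[0],t[1],140],speed=200)
o=arm.get_obs();print(o["tool_pos"],o["orientation"],o["time"])
cv2.imwrite("pics/wrist7.png",arm.get_image("wrist"))
i=arm.get_image("scene");cv2.imwrite("pics/scene7.png",cv2.resize(i[150:300,120:330],None,fx=3.7,fy=3.7,interpolation=cv2.INTER_CUBIC))
i=arm.get_image("top");cv2.imwrite("pics/top7.png",cv2.resize(i[130:280,230:430],None,fx=4,fy=4,interpolation=cv2.INTER_CUBIC))
C=cam("wrist",o)
for y in(-66,-70):print(y,proj(C,place(B,[[-95,y-17,87],[-55,y+60,72],[-55,y-60,72],[-31,y+54,98],[51,y+54,98],[-24,45,44],[24,45,44],[-32,20,44]])).round(0).tolist())
E
```

```text
[441.688 -90.604 139.614] [[ 0.042  0.     0.999]
 [-0.999  0.     0.042]
 [-0.    -1.     0.   ]] 22.5
-66 [[282.0, 299.0], [341.0, 188.0], [333.0, 338.0], [385.0, 207.0], [510.0, 207.0], [380.0, 110.0], [445.0, 112.0], [367.0, 145.0]]
-70 [[282.0, 304.0], [340.0, 193.0], [333.0, 342.0], [384.0, 213.0], [508.0, 213.0], [380.0, 110.0], [445.0, 112.0], [367.0, 145.0]]
```

View pics/wrist7.png

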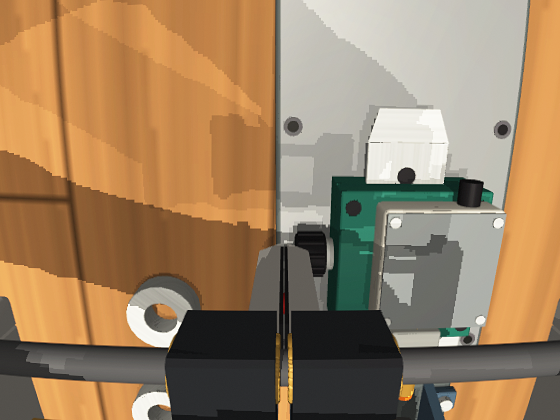

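View pics/scene7.png

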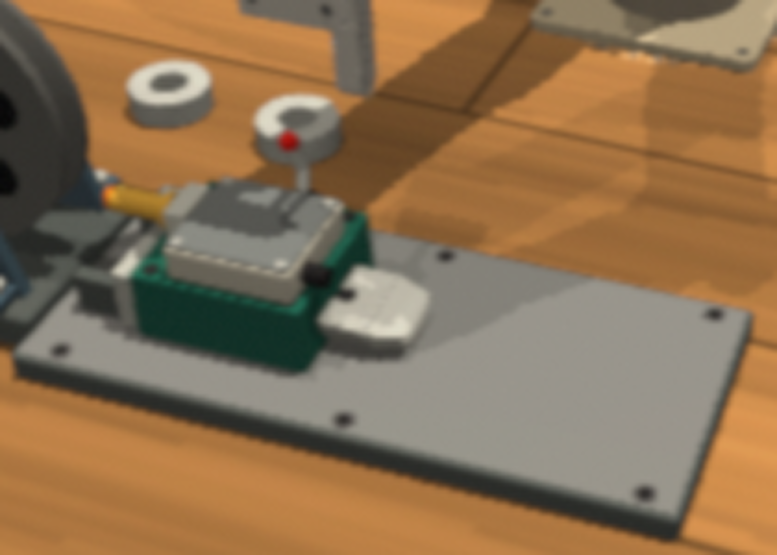

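View pics/top7.png

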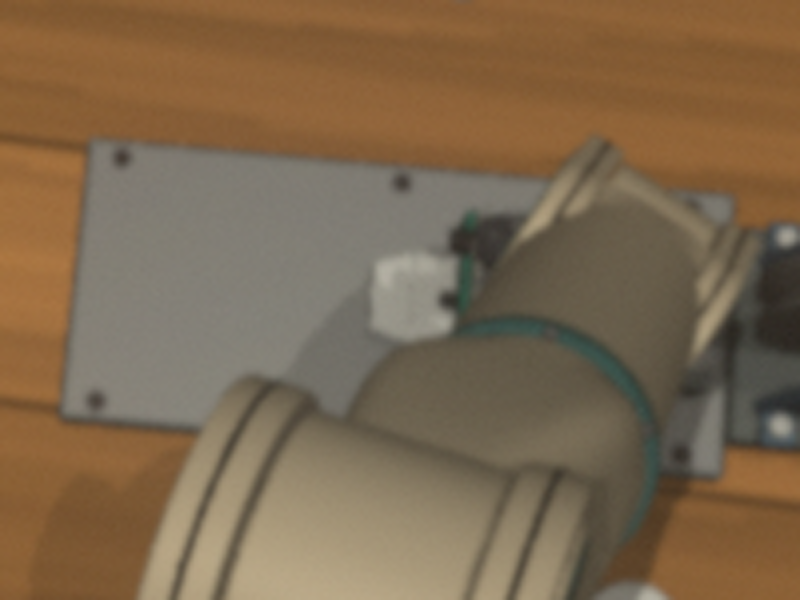

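```bash
python3 - <<'E'
from h import *
B=[534.4,-57,.042]
cv2.imwrite("pics/scene8.png",arm.get_image("scene"))
for y,z in((-50,76),(-98,66),(-118,80),(-118,44)):
    t=place(B,[[-95,y,z]])[0]
    for a in (B[2],B[2]+np.pi,B[2]+np.pi/2,B[2]-np.pi/2): print(y,z,round(a,2),arm.inverse_kinematics(t,Rdown(a)))
print(arm.get_obs()["joint_pos"])
E
```

```text
-50 76 0.04 [-0.012  0.6    0.285  2.169 -0.399  0.422  0.634]
-50 76 3.18 [ 0.523  0.621 -0.491  2.154  0.606  0.503  2.751]
-50 76 1.61 [ 0.239  0.58  -0.078  2.162  0.109  0.403  1.686]
-50 76 -1.53 [-0.264  0.688  0.683  2.176 -0.846  0.565 -0.471]
-98 66 0.04 [ 0.097  0.632  0.275  2.134 -0.4    0.424  0.731]
-98 66 3.18 [ 0.622  0.656 -0.496  2.119  0.632  0.514  2.833]
-98 66 1.61 [ 0.343  0.613 -0.085  2.127  0.124  0.406  1.772]
-98 66 -1.53 [-0.145  0.716  0.658  2.14  -0.847  0.566 -0.383]
-118 80 0.04 [ 0.123  0.614  0.295  2.105 -0.377  0.472  0.748]
-118 80 3.18 [ 0.679  0.641 -0.523  2.09   0.597  0.56   2.908]
-118 80 1.61 [ 0.39   0.593 -0.096  2.098  0.121  0.456  1.814]
-118 80 -1.53 [-0.128  0.706  0.697  2.112 -0.81   0.612 -0.38 ]
-118 44 0.04 [ 0.156  0.679  0.249  2.124 -0.425  0.385  0.79 ]
-118 44 3.18 [ 0.641  0.702 -0.47   2.111  0.684  0.482  2.829]
-118 44 1.61 [ 0.378  0.662 -0.08   2.118  0.137  0.366  1.8  ]
-118 44 -1.53 [-0.067  0.753  0.601  2.13  -0.881  0.525 -0.322]
[-0.129  0.481  0.377  2.13  -0.315  0.582  0.519]
```

View pics/scene8.png

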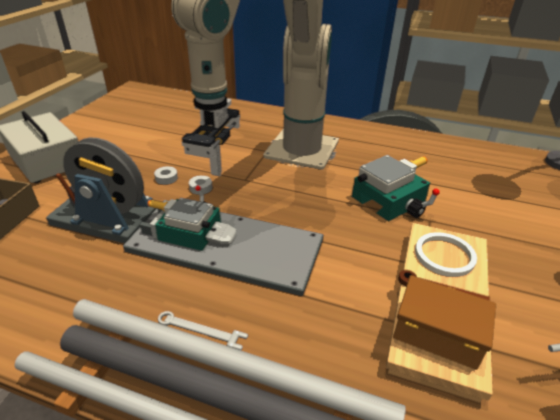

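```bash
cat > knob.py <<'E'
from h import *
B=[534.4,-57,.042]
def go(y,z,s=40,lim=15,x=-95):
    t=place(B,[[x,y,z]])[0]
    arm.move_straight(t,Rdown(B[2]),speed=s)
    o=arm.get_obs();print(y,z,o["tool_pos"]-t,o["force"],round(o["time"],2))
    return np.abs(o["force"]).max()<lim
E
python3 - <<'E'
from knob import *
go(-48,110,120);go(-48,76,80)
for y,z in((-60,76),(-68,76),(-74,76),(-80,75),(-86,73)):
    if not go(y,z): print("STOP");break
cv2.imwrite("pics/wrist9.png",arm.get_image("wrist"))
i=arm.get_image("scene");cv2.imwrite("pics/scene9.png",cv2.resize(i[150:270,120:288],None,fx=4,fy=4,interpolation=cv2.INTER_CUBIC))
E
```

```text
-48 110 [-0.135  0.105 -0.225] [-0.001  0.212  0.309] 23.14
-48 76 [0.171 0.064 0.21 ] [ 0.477 -0.24  -0.354] 23.72
-60 76 [ 0.028 -0.37   0.137] [-0.806  0.216 -0.29 ] 24.17
-68 76 [-0.03  -0.144 -0.046] [0.06  1.008 0.212] 24.52
-74 76 [-0.149  0.47  -0.139] [ 1.253  3.126 -0.644] 24.82
-80 75 [-0.198  0.251 -0.086] [ 0.449  3.629 -0.242] 25.12
-86 73 [-0.207  0.139 -0.03 ] [-0.224  3.541  0.334] 25.43
```

View pics/scene9.png

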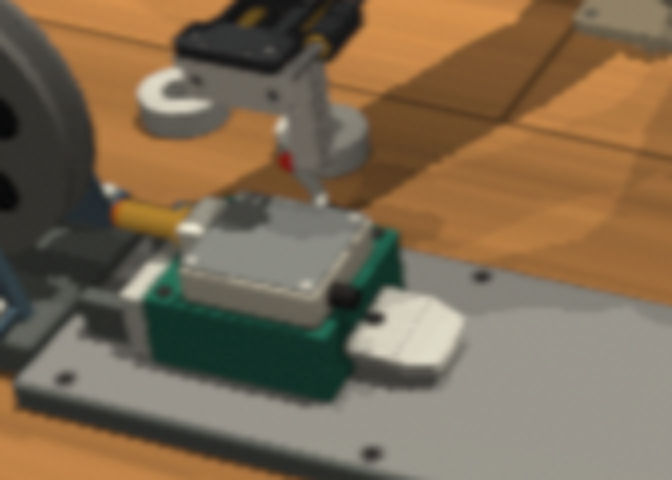

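View pics/wrist9.png

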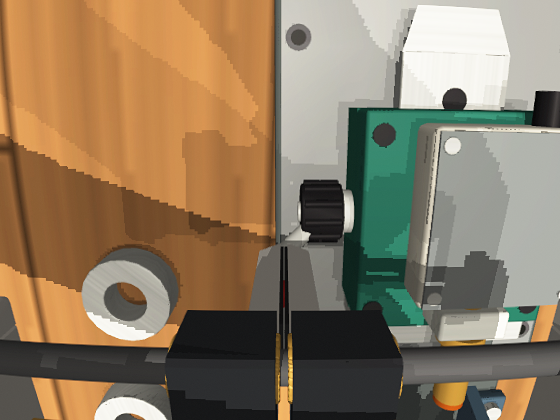

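```bash
python3 - <<'E'
from knob import *
for y,z in((-92,69),(-97,65),(-101,61)):
    if not go(y,z): print("STOP");break
go(-98,75,80);go(-98,85,80)
go(-118,85,80)
for z in (72,66,62,58,55):
    if not go(-118,z,30): print("STOP");break
i=arm.get_image("scene");cv2.imwrite("pics/scene10.png",cv2.resize(i[150:270,120:288],None,fx=4,fy=4,interpolation=cv2.INTER_CUBIC))
E
```

```text
-92 69 [-0.183  0.026 -0.006] [-0.28   3.342  0.843] 25.86
-97 65 [-0.187  0.287 -0.059] [-0.082  4.585 -0.692] 26.17
-101 61 [-0.299  1.185 -0.176] [0.762 6.658 0.475] 26.46
-98 75 [ 1.002 -1.529  0.551] [ 0.079 -0.217 -0.023] 26.78
-98 85 [ 0.408 -0.585  0.158] [-0.422  0.55  -0.303] 27.06
-118 85 [-0.251 -0.613 -0.204] [-0.322  0.17  -0.148] 27.46
-118 72 [-0.114  0.075 -0.167] [-0.042  0.445 -0.306] 28.04
-118 66 [ 0.341 -0.394  0.067] [ 1.023 -0.144  0.775] 28.39
-118 62 [ 0.202 -1.442  0.277] [-0.64  -3.     3.476] 28.68
-118 58 [ 0.186 -1.272  0.23 ] [-0.366 -3.348  5.013] 28.96
-118 55 [ 0.271 -0.878  0.168] [-0.371 -3.794  3.093] 29.21
```

View pics/scene10.png

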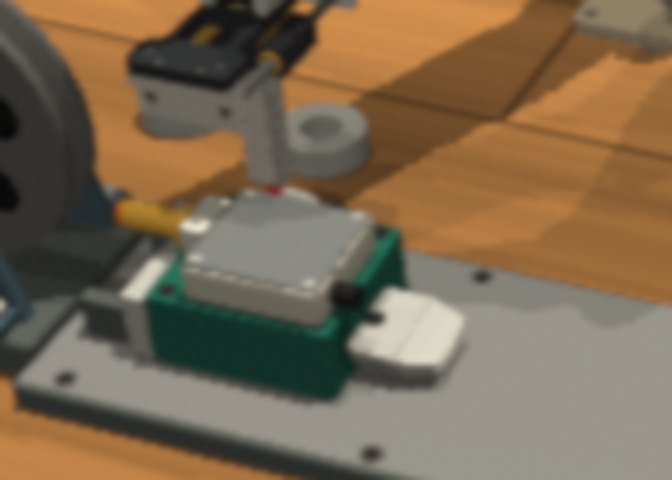

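```bash
python3 - <<'E'
from knob import *
for z in (52,50,48,46,44,42,40,38):
    if not go(-117,z,30,lim=22): print("STOP");break
i=arm.get_image("scene");cv2.imwrite("pics/scene11.png",cv2.resize(i[150:270,120:288],None,fx=4,fy=4,interpolation=cv2.INTER_CUBIC))
cv2.imwrite("pics/wrist11.png",arm.get_image("wrist"))
E
```

```text
-117 52 [ 0.557 -0.538  0.182] [-0.734 -3.308  3.511] 29.52
-117 50 [ 0.504 -0.499  0.153] [-0.171 -3.082  4.092] 29.77
-117 48 [ 0.415 -0.473  0.132] [-0.55  -3.827  5.451] 30.02
-117 46 [ 0.494 -0.696  0.568] [-1.003 -4.46  10.411] 30.27
-117 44 [ 0.62  -0.864  1.502] [-3.514 -3.463 21.064] 30.52
-117 42 [ 0.749 -0.969  2.531] [-4.438 -2.761 34.49 ] 30.77
STOP
```

View pics/scene11.png

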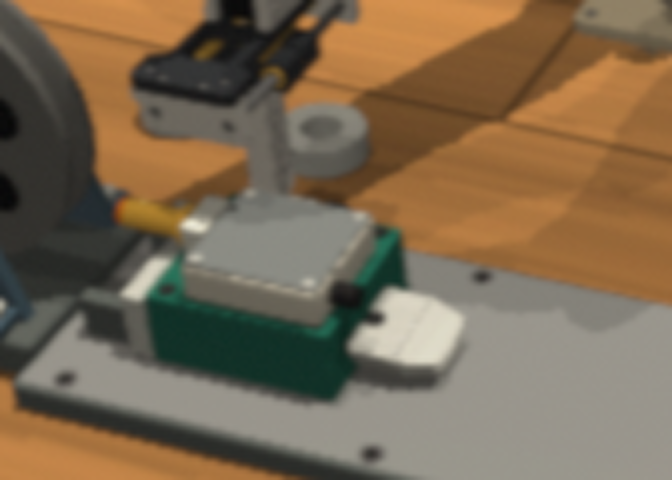

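View pics/wrist11.png

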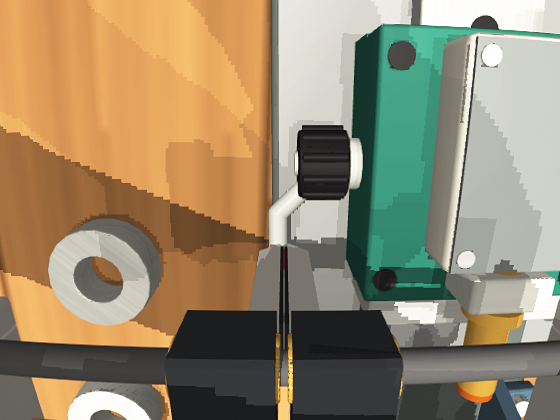

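```bash
python3 - <<'E'
from knob import *
go(-117,60,80);go(-117,130,150)
t=place(B,[[-130,30,260]])[0]
arm.move_straight(t,speed=200)
o=arm.get_obs();print(o["tool_pos"],o["orientation"],o["time"])
im=arm.get_image("wrist");cv2.imwrite("pics/wrist12.png",im)
i=arm.get_image("scene");cv2.imwrite("pics/scene12.png",cv2.resize(i[150:270,120:288],None,fx=4,fy=4,interpolation=cv2.INTER_CUBIC))
C=cam("wrist",o)
for a in (0,.1,.2,.4):print(a,proj(C,place(B,[[-95,-69-50*np.cos(a),40+50*np.sin(a)],[-95,-69-50*np.cos(a)+7.5,40+50*np.sin(a)]])).round(1).tolist())
print(proj(C,place(B,[[-55,-69,40],[-52,-130,66],[52,-130,66],[-55,-129,72],[55,-129,72]])).round(1).tolist())
E
```

```text
-117 60 [-0.277  1.263 -0.377] [ 0.221 -0.966 -0.145] 31.24
-117 130 [-0.435  0.531 -0.704] [-0.59  -0.848 -0.233] 31.86
[402.887 -33.046 259.439] [[ 0.041 -0.001  0.999]
 [-0.999 -0.     0.041]
 [ 0.    -1.    -0.001]] 33.0083
0 [[312.8, 297.7], [313.0, 292.2]]
0.1 [[313.1, 299.6], [313.3, 294.1]]
0.2 [[313.4, 301.2], [313.6, 295.6]]
0.4 [[314.1, 303.2], [314.3, 297.5]]
[[348.0, 259.7], [351.3, 317.3], [439.1, 315.8], [349.6, 319.5], [443.7, 317.9]]
```

View pics/wrist12.png

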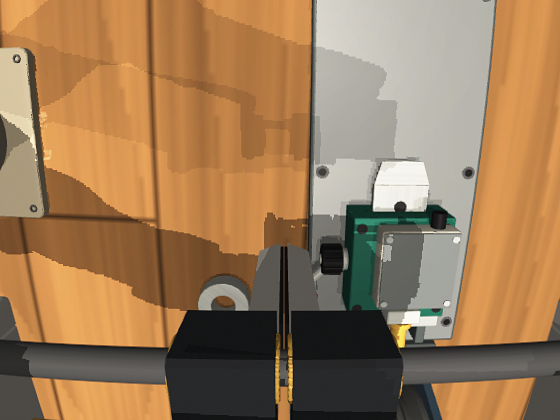

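View pics/scene12.png

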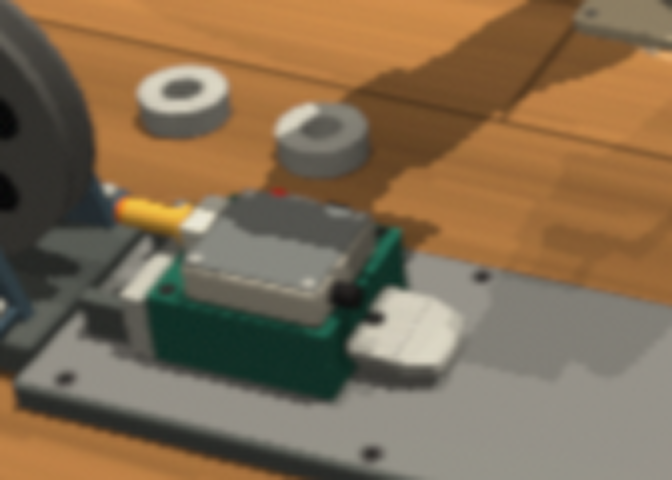

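```bash
python3 - <<'E'
from knob import *
S=cam("scene")
f=lambda P:((proj(S,place(B,P))-[120,150]+.5)*4-.5).round(0).tolist()
y=-69.
print("box corners",f([[51,y-34,98],[-31,y-34,98],[-31,y+54,98],[51,y+54,98]]))
for a in(0,.1,.2,.35): print(a,f([[-95,y-50*np.cos(a),40+50*np.sin(a)],[-95,y-50*np.cos(a),47.5+50*np.sin(a)]]))
# view pose options
k=place(B,[[-95,-110,40]])[0];print(k)
for th in (.5,.7,.9):
  for d in (90,130,170):
    for az in (0.,-.3,.3,np.pi/2,-np.pi/2, -1):
      yv=np.array([np.sin(th)*np.cos(az),np.sin(th)*np.sin(az),-np.cos(th)])
      zv=np.array([-np.sin(az),np.cos(az),0]);R=np.c_[np.cross(yv,zv),yv,zv]
      q=arm.inverse_kinematics(k-d*yv+[0,0,30],R)
      if q is not None: print(th,d,az,q,(k-d*yv+[0,0,30]))
E
```

```text
box corners [[175.0, 263.0], [242.0, 185.0], [373.0, 213.0], [313.0, 294.0]]
0 [[277.0, 198.0], [275.0, 189.0]]
0.1 [[276.0, 192.0], [275.0, 183.0]]
0.2 [[276.0, 186.0], [275.0, 177.0]]
0.35 [[278.0, 178.0], [277.0, 169.0]]
[ 444.102 -170.892   40.   ]
0.5 90 0.3 [ 1.504  0.681 -1.198  2.433  1.456  0.27   0.992] [ 402.881 -183.643  148.982]
0.5 90 1.5707963267948966 [ 0.08   0.993  1.144  1.792 -1.013  1.594 -1.537] [ 444.102 -214.04   148.982]
0.5 90 -1.5707963267948966 [-0.603  0.602  0.625  2.177  0.333  0.512 -0.357] [ 444.102 -127.744  148.982]
0.5 90 -1 [ 0.586  0.603 -1.059  2.451  1.444  1.017 -1.032] [ 420.789 -134.584  148.982]
0.5 130 0.3 [ 1.187  0.354 -0.549  2.419 -1.058  0.266 -2.711] [ 384.561 -189.31   184.086]
0.5 130 1.5707963267948966 [ 0.111  0.945  1.144  1.729 -0.958  1.634 -1.583] [ 444.102 -233.217  184.086]
0.5 130 -1.5707963267948966 [-0.634  0.523  0.594  2.138  0.363  0.641 -0.399] [ 444.102 -108.567  184.086]
0.5 130 -1 [-0.702  0.383  0.689  2.462  0.986  0.237 -0.457] [ 410.428 -118.447  184.086]
0.5 170 0.3 [ 1.627  0.359 -1.042  2.38  -0.339  0.292 
[... 913 characters left out ...]
7  0.584  2.087  0.479  0.818 -0.683] [444.102 -61.375 200.023]
0.9 90 1.5707963267948966 [ 0.379  1.189  0.958  1.527 -1.026  1.926 -1.5  ] [ 444.102 -241.391  125.945]
0.9 90 -1.5707963267948966 [-0.882  0.908  0.648  2.135  0.565  0.655 -0.879] [ 444.102 -100.392  125.945]
0.9 130 1.5707963267948966 [ 0.429  1.171  0.958  1.442 -1.002  1.975 -1.541] [ 444.102 -272.724  150.809]
0.9 130 -1.5707963267948966 [-0.914  0.845  0.607  2.094  0.543  0.778 -0.872] [444.102 -69.059 150.809]
0.9 170 1.5707963267948966 [ 0.542  1.089  0.774  1.345 -0.9    1.927 -1.673] [ 444.102 -304.057  175.674]
0.9 170 -1.5707963267948966 [-0.943  0.791  0.57   2.046  0.521  0.897 -0.866] [444.102 -37.726 175.674]
```

```bash
python3 - <<'E'
from knob import *
k=place(B,[[-95,-110,40]])[0]
th,d,az=.9,170,-np.pi/2
yv=np.array([np.sin(th)*np.cos(az),np.sin(th)*np.sin(az),-np.cos(th)])
zv=np.array([-np.sin(az),np.cos(az),0]);R=np.c_[np.cross(yv,zv),yv,zv]
arm.reach(k-d*yv+[-45,0,35],R)
o=arm.get_obs();print(o["tool_pos"],o["time"],o["force"])
im=arm.get_image("wrist");cv2.imwrite("pics/wrist13.png",im)
C=cam("wrist",o)
for y in (-69.,):
  for a in(0,.1,.2,.35): print(a,proj(C,place(B,[[-95,y-50*np.cos(a),40+50*np.sin(a)],[-95,y-50*np.cos(a),47.5+50*np.sin(a)]])).round(1).tolist())
  print("hub",proj(C,place(B,[[-85,y,40],[-85,y,57],[-85,y,23],[-85,y+17,40],[-55,y+60,72],[-55,y+60,20],[-55,y-60,72],[-100,250,20],[-100,-200,20],[-52,-130,66],[-52,-130,20]])).round(1).tolist())
E
```

```text
[399.014 -38.568 180.945] 34.175 [-0.665  0.042 -0.773]
0 [[327.7, 160.0], [328.0, 166.5]]
0.1 [[327.9, 164.2], [328.3, 170.7]]
0.2 [[328.2, 168.1], [328.6, 174.7]]
0.35 [[328.7, 173.5], [329.0, 180.3]]
hub [[342.4, 132.4], [343.7, 148.7], [341.2, 116.8], [344.4, 121.3], [395.3, 122.6], [386.8, 67.3], [368.0, 191.9], [83.4, 1897.6], [318.6, 178.2], [370.2, 186.9], [366.3, 148.1]]
```

View pics/wrist13.png

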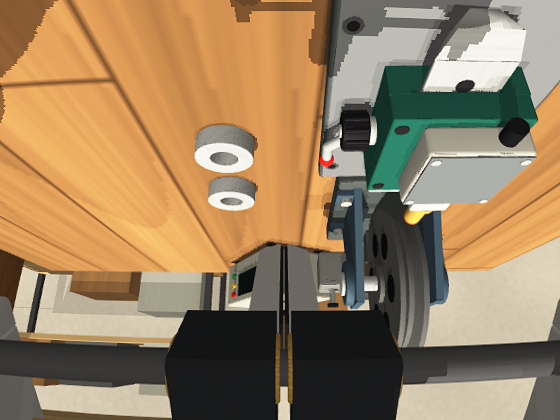

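```bash
python3 - <<'E'
import cv2
t=cv2.imread("pics/wrist13.png")
cv2.imwrite("pics/w13c.png",cv2.resize(t[90:210,300:410],None,fx=5,fy=5,interpolation=cv2.INTER_CUBIC))
E
```

```text
(no output)
```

View pics/w13c.png

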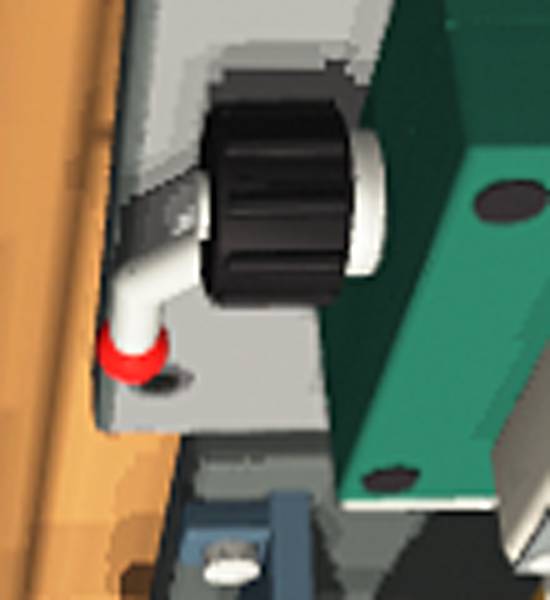

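```bash
python3 - <<'E'
from knob import *
t=place(B,[[-95,-100,130]])[0]
arm.reach(t,Rdown(B[2]))
go(-119,60,120)
for z in (52,50,49,48,47,46,45,44,43,42):
    if not go(-119,z,40,lim=30): print("STOP");break
go(-119,60,80);go(-117,140,200)
E
```

```text
-119 60 [0.317 0.504 0.153] [-0.017 -0.523 -0.686] 36.55
-119 52 [-0.029  0.057  0.028] [0.18  0.432 0.013] 36.9
-119 50 [-0.026 -0.022 -0.026] [-0.686 -0.048 -0.045] 37.15
-119 49 [-0.019 -0.012 -0.021] [-0.538 -0.186 -0.457] 37.4
-119 48 [-0.012  0.021 -0.044] [-0.465 -1.025  0.241] 37.65
-119 47 [ 0.059 -0.046  0.276] [-0.44   0.162  4.532] 37.9
-119 46 [ 0.129 -0.122  0.673] [-2.274 -0.362  8.679] 38.15
-119 45 [ 0.191 -0.18   1.155] [-2.935  0.831 14.959] 38.4
-119 44 [ 0.199 -0.249  1.63 ] [-4.447  0.69  20.663] 38.65
-119 43 [ 0.25  -0.319  2.134] [-4.267  0.873 28.2  ] 38.9
-119 42 [ 0.321 -0.366  2.64 ] [-4.972  0.356 32.926] 39.15
STOP
-119 60 [ 0.153 -0.11  -0.053] [ 0.432  0.28  -0.737] 39.52
-117 140 [-0.598 -0.045 -0.833] [-0.159  0.325 -0.95 ] 40.08
```

```bash
python3 - <<'E'
from knob import *
t=place(B,[[-100,150,280]])[0]
arm.reach(t,Rdown(B[2]))
o=arm.get_obs();print(o["time"],o["force"])
i=arm.get_image("scene");cv2.imwrite("pics/scene14.png",i)
i=arm.get_image("top");cv2.imwrite("pics/top14.png",cv2.resize(i[130:280,330:530],None,fx=4,fy=4,interpolation=cv2.INTER_CUBIC))
E
```

```text
41.2333 [-0.345  0.907 -0.033]
```

View pics/scene14.png

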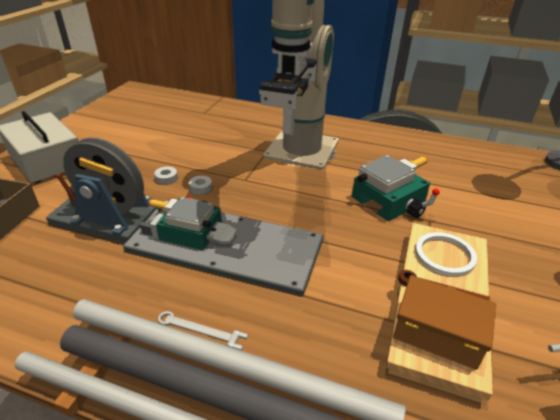

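View pics/top14.png

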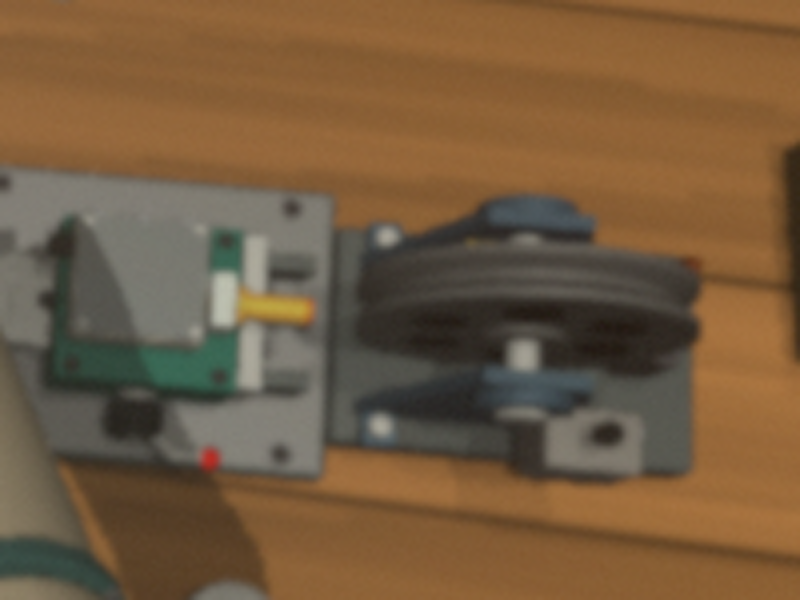

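The carriage's green end sits flush against the stop plate (crop col 242). The ball at (210,458) has swung fully towards -y, and the bystanders are where they started.

```bash
python3 - <<'E'
from bench import arm
print(arm.hand_in())
E
```

```text
the job is handed in; nothing more can be done
None
```

The green carriage is on the dovetail way, home against the stop plate, with its side clamp tightened and the arm level. I handed the job in at about 41 s of the 72 s allowed.

**What I did:** I used the smaller carriage, the one on the bed's loading end. I gripped it by its grey box, turned it into line with the way and slid it on. The slide met no side force. It stopped against the plate, with push force rising to 16 N. After letting go, I pushed again on its end face up to 14.5 N and it did not move. I then pushed the knob arm over with closed fingers and pressed it down to its stop.

**Last checks:**
- **Home:** the scene, top and wrist pictures show the carriage's end flush with the stop plate.
- **Clamp:** a second touch on the red ball made contact at z ≈ 47.6 mm, against 47.5 mm expected for a level arm. It held firm up to 33 N.
- **Other parts:** in the last pictures the parts on the bench and shelf looked unmoved, and the robot was touching nothing.

**Disagreements:**
- **Image scale:** my position fits from the pictures came out about 1–3 % off in scale, as if everything sat 5–18 mm lower. A touch on the carriage's top at z = 72 mm agreed with the stated dimensions, so I went by touch for heights.
- **Position along the way:** the gripped stop and the end-face push put the carriage's position about 4 mm apart along the way. I therefore judged it home from the hard stop and the pictures.
- **Arm angle:** a wrist picture alone would have allowed the arm to be about 0.06 rad short of level. The second touch did not bear that out.

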